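# Find the 13 mm plate by pinching and clamp it lightly in the sprung fixture

### The arm

A 6-joint arm with a two-finger parallel gripper is mounted at the origin on the work surface; the furniture and walls round the work are solid. World frame = base frame: x ahead of the robot, y to its left, z up, the work surface at z = 0. Lengths are in m, angles in rad, forces in N, time in s.
With the tool pointing down it reaches from about 0.375 to 0.975 m from the base axis. Payload 3.8 kg.
Tool frame: the origin (TCP) lies at the very end of the fingers, on their centre line; the grasp point (between the pads) lies 19 mm behind it (ctrl.grasp_offset is the distance from the TCP to the grasp point, in m); z points along the fingers, y is the line along which they close (so a half turn about z gives the same grasp; the last joint's range is limited). The gripper opens to 85 mm and grips with 20 to 120 N. Pads are 22 mm wide; open, the fingers measure 114 mm over their backs; the gripper's body (76 mm by 85 mm) begins 54 mm behind the grasp point. The pads swing forward as they close: fully open they stand 13 mm farther back than shut.
Start: joints at [1.244, 0.264, 1.604, -0, 1.274, -0.037], TCP at [0.193, 0.647, 0.231] pointing down, gripper open.
Joint ranges: [-2.63, 2.63], [-0.94, 2.18], [0.31, 2.57], [-1.31, 4.45], [0, 2.66], [-2.55, 2.55]. Speed limits (rad/s): [2.57, 2.57, 3.14, 3.14, 3.14, 3.14].

### API

Orientations are given as a rotation vector (axis times angle).
In Python, from station import ctrl, grab_frame, order gives the robot as it stands.
- The arm moves only by the shell command python3 -m creep 'ROWS'. ROWS is JSON, a list of rows, each an object with "grip": the opening, from -1 (shut) to 1 (fully open); "delta_pos": the shift along the tool's x, y, z in mm, a list of three; "rotation": the turn, a rotation vector about the tool's x, y, z in degrees, a list of three. A call has 1 to 5 rows; each row shifts and turns the commanded pose from where the row before left it, along the tool's axes as they then stand; what a row does not reach is not made up. A row lasts 1/12 s, in which the tool goes at most 41.7 mm and 7.16 degrees, less where a joint would pass 70% of its speed; a pose out of reach is approached as far as the arm can. A call is refused whole if a number of a shift passes 41.7 or a number of a turn 7.16, either way. A call with a gripper value outside its range is refused whole. The fingers move at their own pace and stop on an object; the grip force is fixed at half the most. Time passes only in rows, so rows that do not move let the fingers close. It gives the time, the measured TCP pose, the force, the opening and the grip force at its end, in the units of the state.
- ctrl.sense(): the state, without advancing time (a new reading comes with each control period).
- grab_frame(name): name is "side" or "top"; returns a dict with "img" (384x512x3 uint8, blue, green, red), "depth" (384x512 float32, m along the optical axis (not along the pixel's ray), 0 where there is no reading), "fx", "fy", "cx", "cy" (pixels), "k1" (the pictures are not rectified: a ray, as slopes to the right and down, at radius r is drawn at 1 + k1 r^2 times it, then the intrinsics apply), "R" (3x3) and "t" (3): a world point X has camera coordinates R X + t. Camera axes: x right, y down, z forward; pixel columns grow to the right and rows downward; lengths in m; the calibration is good to about 2 mm. A picture is of the moment at which its call begins.
- order.sign_off(): hands the job in; it is judged then, once.
The state is a dict: "time": time; "joint_pos": joint angles; "joint_velocities": joint speeds; "tau": joint torques, N m; "tool_pos": TCP position; "tcp_rot": TCP orientation; "wrist_force": force on the tool from outside, world axes, zero at the start; "torque": the same for the moment, N m; "gripper_width": opening from 0.0 (shut) to 1.0 (fully open); "finger_force": force on a finger pad.
Only numpy, scipy, OpenCV 4.12 (cv2) and the standard library are available. Lean on these libraries where they do the work, as an engineer would, in place of code of your own. Each camera call takes 0.05 s, during which the arm holds its last target. There are 200 camera calls.

### The job

Find the 13 mm thick plate among the three in the rack by pinching them and reading the finger opening, and stand it upright on the bed of the clamping fixture, squarely between the jaw and the anvil, on the centre line. Then slide the jaw up against it until the plate presses the sprung anvil back by about half of its 8 mm travel, never to the bottom, and let go so that it stays clamped. The other two plates stay standing in their rack pockets and everything else on the desk is left alone.

Things in the scene. Friction and masses are not known exactly. Their poses are not given: they have to be found in the camera images.
- plate_a_center (a point): centre (half-way up) of one of three aluminium plates alike but for thickness: 40 mm wide (its y), 60 mm tall (its z), two dark 9 mm holes in the broad faces; thickness (its x) 10.5, 13 or 15.5 mm: the name does not tell which, pinch it and read the finger opening (true to 1 mm). About 0.1 kg; stands loosely on edge in a rack pocket, which one varies
- plate_b_center (a point): centre (half-way up) of one of three aluminium plates alike but for thickness: 40 mm wide (its y), 60 mm tall (its z), two dark 9 mm holes in the broad faces; thickness (its x) 10.5, 13 or 15.5 mm: the name does not tell which, pinch it and read the finger opening (true to 1 mm). About 0.1 kg; stands loosely on edge in a rack pocket, which one varies
- plate_c_center (a point): centre (half-way up) of one of three aluminium plates alike but for thickness: 40 mm wide (its y), 60 mm tall (its z), two dark 9 mm holes in the broad faces; thickness (its x) 10.5, 13 or 15.5 mm: the name does not tell which, pinch it and read the finger opening (true to 1 mm). About 0.1 kg; stands loosely on edge in a rack pocket, which one varies
- rack: fixed aluminium rack, 44 (x) x 214 (y) x 16 mm; origin at the centre of its underside. Three equal pockets 24 mm (x) x 46 mm (y), floor 6 mm above the desk, at y = -64, 0 and +64 mm; plates stand in them with their thickness along the rack's x, tops 66 mm above the desk
- fixture: fixed grey fixture; origin at the centre of its underside. Bed 200 (x) x 84 (y) x 14 mm. On its centre line (y = 0) a jaw slides along x towards a sprung anvil; they are 44 and 40 mm wide and 37 mm tall above the desk (dark lug on the jaw's rear: 45 mm). A plate stood with its middle at x = +15 mm, y = 0, thickness along x, is clear of both at the start
- jaw (a joint): travel of the sliding jaw in m: 0 fully back (jaw face at fixture x = -30 mm), up to 0.085, growing towards the anvil (+x of the fixture); starts from 0 to 0.015. It stays where it is left; dragging it takes 11 N; with a plate sliding before it a force stop feels 13 to 17 N (friction varies and readings shake by 1 to 2 N), so with the anvil half pressed some 20 to 23 N
- jaw_back (a point): middle of the upright back face of the sliding jaw (44 mm wide, 22 mm tall, facing the fixture's -x), 26 mm above the desk and 40 mm behind the jaw face; pushing here towards +x of the fixture moves the jaw
- anvil (a joint): how far the sprung anvil is pressed back towards +x, in m: 0 free, 0.008 bottomed out. It gives at 1.2 N and takes 1.2 N more per mm (6 N at half travel), on top of the drag of jaw and plate. The free anvil face lies anywhere from fixture x = +40 to +52 mm (its carriage is set differently each run and not measured), so its contact must be felt
- ring_gauge: bystander: knurled steel setting ring, 54 mm across, 18 mm tall; origin at the centre of its underside
- oil_pot: bystander: small round metal pot, 51 mm across, 36 mm tall; origin at the centre of its underside
- cage_ring: bystander: gold-finished bearing cage ring, 31 mm across, 9 mm tall; origin at the centre of its underside
- micrometer: bystander: micrometer lying flat, 46 x 140 x 14 mm; origin at the centre of its underside
- spacer_ring: bystander: thin steel ring, 26 mm across, 8 mm tall; origin at the centre of its underside
- screwdriver: bystander: small screwdriver lying flat, 11 x 143 x 11 mm; origin at the centre of its underside

How it is judged:
On the way:
1. the 13 mm plate stands upright on the bed between jaw and anvil, the anvil still free (z of plate_c_center in the frame of fixture between 0.04 and 0.048 m and y of plate_c_center in the frame of fixture between -0.015 and 0.015 m and x of plate_c_center in the frame of fixture between -0.03 and 0.055 m and angle between plate_c_center's own z axis and vertical below 0.12 rad and value of joint anvil below 0.0009 m), for 0.2 s.
At the end, for the whole second after the job is handed in: The 13 mm plate stands upright and square (0.1 rad) on the bed, within 15 mm of the centre line, at rest, clamped between jaw and anvil, the anvil pressed back 1 to 7 mm; the other two plates stand upright in the rack within 20 mm of their start (z of plate_c_center in the frame of fixture between 0.04 and 0.048 m and y of plate_c_center in the frame of fixture between -0.015 and 0.015 m and x of plate_c_center in the frame of fixture between -0.03 and 0.055 m and angle between plate_c_center's own z axis and vertical below 0.1 rad and angle between the x axis of plate_c_center and the x axis of fixture, either way round below 0.12 rad and value of joint anvil between 0.001 and 0.007 m and contact force between plate_c and anvil above 1 N and contact force between plate_c and jaw above 1 N and linear speed of plate_c below 0.01 m/s and distance of each of plate_a_center, plate_b_center from where it was at the start of the episode below 0.02 m and angle between each of plate_a_center, plate_b_center's own z axis and vertical below 0.12 rad); the robot touches nothing.
It fails at once if the sprung anvil is bottomed out (pressed back more than 7.5 mm) or struck with over 20 N (value of joint anvil above 0.0075 m or contact force between anvil and anything else above 20 N).
It fails at once if a bystander is moved more than 30 mm (distance of any of ring_gauge, oil_pot, cage_ring, micrometer, spacer_ring, screwdriver from where it was at the start of the episode above 0.03 m).
It also fails if it takes over 72 s, if anything falls off the work surface, if the arm or the gripper's body presses on something with over 40 N, if the wrist force passes 120 N, or if a joint passes its speed limit or range.

## Working session

There is one attempt and no reset: what is moved stays moved. The work goes in short steps, Python scripts to look and compute and a shell command to move; the robot and the scene stay as the last step left them, time stands still between calls to the robot, and variables do not carry over. Pictures are saved under pics/ and viewed, at most 10 in all, crops included, and the job is handed in when it is done.

```bash
mkdir -p pics; ls
python3 - <<'E'
from station import ctrl, grab_frame
import cv2,pickle
for n in("top","side"):
    f=grab_frame(n); pickle.dump(f,open(n+".pkl","wb")); cv2.imwrite(f"pics/{n}0.png",f["img"])
    print(n,f["fx"],f["fy"],f["cx"],f["cy"],f["k1"],f["R"],f["t"])
print(ctrl.sense(),ctrl.grasp_offset)
E
```

```text
pics
top 361.4687949201384 361.4687949201384 257.5020396756194 191.39337384296772 -0.10528981567821388 [[ 0.0237221  -0.99966755  0.01010219]
 [-0.99864743 -0.02416313 -0.04603759]
 [ 0.04626638 -0.00899642 -0.99888863]] [-0.03897484  0.57291995  0.94128116]
side 495.3312414157025 495.3312414157025 252.84042747054988 188.39376612763854 0.024044900408537673 [[-0.98841884 -0.15006489  0.02255501]
 [-0.102075    0.54749339 -0.83056106]
 [ 0.11228934 -0.8232445  -0.55647065]] [0.57397745 0.13478284 1.3122355 ]
{'time': 0.1, 'joint_pos': array([ 1.24412007e+00,  2.64703375e-01,  1.60526513e+00,  1.49743698e-05,
        1.27372695e+00, -3.69060582e-02]), 'joint_velocities': array([ 0.00092667,  0.00100847, -0.00311336, -0.00102292,  0.00168745,
        0.00128708]), 'tau': array([-1.84292730e-06, -5.16705000e+01, -3.68590021e+01, -1.83178049e-04,
        6.30496317e-03,  9.23375126e-06]), 'tool_pos': array([0.19265074, 0.64621148, 0.23005437]), 'tcp_rot': array([-0.45352885, -3.10828385,  0.00324417]), 'wrist_force': array([ 0.37722137, -0.08493298, -0.21279441]), 'torque': array([ 0.00246225, -0.01745835, -0.00298241]), 'finger_force': 0.0, 'gripper_width': 0.9987274048619222} 0.0187
```

View pics/top0.png

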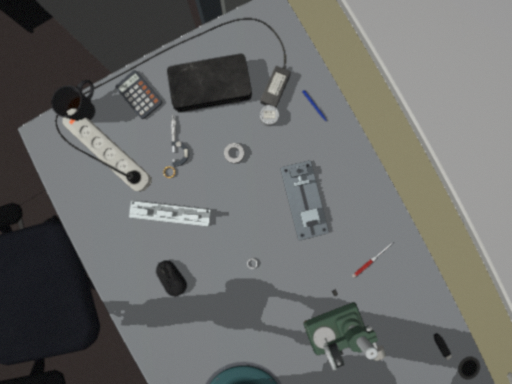

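View pics/side0.png

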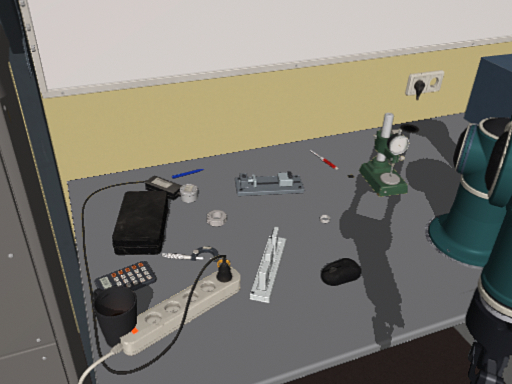

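Top view: rack near (170,214), fixture near (305,200), ring gauge (234,153), spacer ring (252,264), micrometer (178,143). Next I enlarge the rack and fixture.

```bash
cat > h.py <<'E'
import numpy as np, cv2
from scipy.spatial.transform import Rotation as Rot
def ray(f,u,v):
    d=np.array([(u-f["cx"])/f["fx"],(v-f["cy"])/f["fy"]]); s=d.copy()
    for _ in range(20): s=d/(1+f["k1"]*(s@s))
    return s
def at_z(f,u,v,z):
    c=-f["R"].T@f["t"]; w=f["R"].T@np.array([*ray(f,u,v),1]); return c+w*(z-c[2])/w[2]
def proj(f,X):
    p=f["R"]@np.array(X,float)+f["t"]; s=p[:2]/p[2]; s=s*(1+f["k1"]*(s@s)); return np.array([s[0]*f["fx"]+f["cx"],s[1]*f["fy"]+f["cy"]])
def crop(f,u0,v0,w,h,k): return cv2.resize(f["img"][v0:v0+h,u0:u0+w],None,fx=k,fy=k,interpolation=cv2.INTER_CUBIC)
E
python3 - <<'E'
from h import *; import pickle
t=pickle.load(open("top.pkl","rb"));s=pickle.load(open("side.pkl","rb"))
A=np.vstack([crop(t,120,190,100,50,4),np.zeros((0,400,3),np.uint8)])
B=crop(t,270,150,70,100,6)
C=crop(s,225,160,100,50,4);D=crop(s,240,220,60,85,4)
I=np.zeros((600,800,3),np.uint8)
I[:200,:400]=A;I[200:400,:400]=C
I[:600,400:800]=cv2.resize(B,(400,571))[:600] if 0 else np.pad(cv2.resize(B,(400,571)),((0,29),(0,0),(0,0)))
cv2.imwrite("pics/crop1.png",I)
cv2.imwrite("pics/crop2.png",cv2.resize(D,(420,595)))
E
```

```text
(no output)
```

View pics/crop1.png

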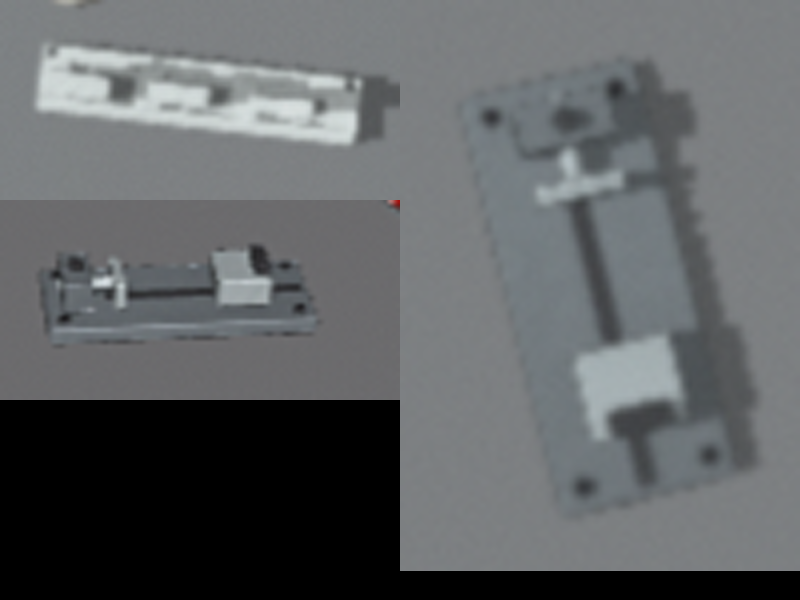

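View pics/crop2.png

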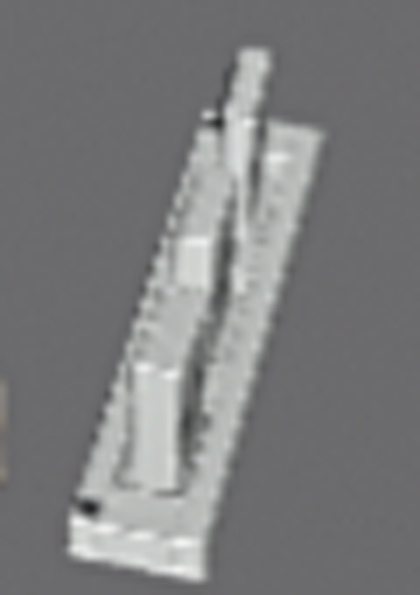

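Top crop: bed corners (280,168), (311,160), (299,241), (329,232), with the anvil at the far end and the jaw with its dark lug at the near end. Rack corners are about (131,200), (210,208), (209,226), (130,217), with three plate tops.

Run:
```python
from h import *; import pickle
t=pickle.load(open("top.pkl","rb"));s=pickle.load(open("side.pkl","rb"))
np.set_printoptions(precision=4,suppress=True)
def rect(P,z,n):
    W=np.array([at_z(t,*p,z)[:2] for p in P]);(c,sz,a)=cv2.minAreaRect((W*1000).astype(np.float32));print(n,W.mean(0),c,sz,a)
    print(W.tolist())
    return W
W=rect([(280.15,168),(310.6,159.6),(328.6,232.3),(298.9,240.7)],.014,"fix"); d=(W[0]+W[1]-W[2]-W[3]);print("yaw",np.degrees(np.arctan2(d[1],d[0])))
W=rect([(130.75,200.5),(210.5,208),(209.25,226.25),(129.5,217)],.016,"rack"); d=(W[0]+W[3]-W[1]-W[2]);print("yaw y-axis",np.degrees(np.arctan2(d[1],d[0])))
# height clusters
for f,n in((t,"top"),(s,"side")):
    v,u=np.mgrid[0:384,0:512]
    dd=np.stack([(u-f["cx"])/f["fx"],(v-f["cy"])/f["fy"]],-1);r=dd.copy()
    for _ in range(10): r=dd/(1+f["k1"]*(r**2).sum(-1,keepdims=True))
    D=f["depth"];X=np.concatenate([r*D[...,None],D[...,None]],-1); X=(X-f["t"])@f["R"]
    ok=(D>0)&(X[...,2]>.045)&(X[...,2]<.08)&(X[...,0]>.4)&(X[...,0]<.62)&(X[...,1]>.0)&(X[...,1]<.4)
    m=cv2.connectedComponentsWithStats(ok.astype(np.uint8))
    for i in range(1,m[0]):
        q=X[m[1]==i]; 
        if len(q)>5: print(n,len(q),m[3][i],q.mean(0),cv2.minAreaRect((q[:,:2]*1000).astype(np.float32)))
    for (nm,lo,hi,x0,x1,y0,y1) in(("jaw",.03,.042,.4,.75,-.25,.0),):
        ok=(D>0)&(X[...,2]>lo)&(X[...,2]<.06)&(X[...,0]>x0)&(X[...,0]<x1)&(X[...,1]>y0)&(X[...,1]<y1)
        m=cv2.connectedComponentsWithStats(ok.astype(np.uint8))
        for i in range(1,m[0]):
            q=X[m[1]==i]
            if len(q)>5: print(n,nm,len(q),m[3][i],q.mean(0),cv2.minAreaRect((q[:,:2]*1000).astype(np.float32)))
```

```text
fix [ 0.5538 -0.1504] (554.040771484375, -150.96221923828125) (200.14334106445312, 84.41227722167969) 15.67646598815918
[[0.6371840533543055, -0.08379174875158799], [0.6617943935957926, -0.164558502923769], [0.46991288188553965, -0.2158388002954967], [0.4462871681725531, -0.1373658593216745]]
yaw 15.319228616383882
rack [0.5111 0.2051] (510.049560546875, 205.09681701660156) (215.29469299316406, 47.99853515625) 86.1579818725586
[[0.5412079508576174, 0.31089416480953597], [0.5268663266819094, 0.09733913313914798], [0.47889133097821285, 0.0992994798441514], [0.4973608788205865, 0.31270320732323303]]
yaw y-axis 85.60553823277516
top 132 [134.2348 176.7727] [0.601  0.2884 0.0619] ((602.7989501953125, 295.8087463378906), (33.94090270996094, 39.70310974121094), 0.7248871922492981)
top 114 [140.3684 211.1754] [0.5144 0.2686 0.0641] ((514.336669921875, 270.6336975097656), (39.07463455200195, 15.714028358459473), 83.05899810791016)
top 97 [164.9794 213.1959] [0.5111 0.2055 0.0647] ((510.7216491699219, 206.1392822265625), (39.838134765625, 13.082754135131836), 84.34049224853516)
top 74 [189.702
[... 538 characters left out ...]
02996826172), (171.90438842773438, 16.674163818359375), 85.6966323852539)
side 258 [223.5426 275.9574] [0.6007 0.3076 0.0587] ((599.7166748046875, 304.1419677734375), (38.128482818603516, 72.62548065185547), 8.538772583007812)
side 9 [233.7778 273.4444] [0.5825 0.2823 0.0455] ((582.316650390625, 281.74951171875), (5.296372413635254, 16.257644653320312), 30.292089462280273)
side jaw 127 [245.8425 178.4409] [ 0.6216 -0.1261  0.0382] ((619.6625366210938, -130.98309326171875), (47.26143264770508, 49.849552154541016), 15.921049118041992)
side jaw 139 [284.6906 177.1007] [ 0.5091 -0.1549  0.0382] ((510.25274658203125, -158.8936004638672), (40.70888900756836, 46.29534912109375), 15.589573860168457)
```

Depth gives the plates as about 15.7, 13.1 and 10.1 mm thick, so the middle one, at (0.511, 0.2055), is the likely candidate. The pinch will confirm it. The fixture is at (0.554, -0.1505), yaw about 15.5°. I turn first, then travel above the middle plate.

```bash
cat >> h.py <<'E'
def to(x,y,z,yaw):
    "tool-frame mm shift after turning, and turn (deg about tool z, and tilt) to tool-y heading yaw deg"
    from station import ctrl
    s=ctrl.sense(); R=Rot.from_rotvec(s["tcp_rot"]).as_matrix(); a=np.radians(yaw); yv=np.array([np.cos(a),np.sin(a),0]); zv=np.array([0,0,-1.]); T=np.c_[np.cross(yv,zv),yv,zv]
    d=(np.array([x,y,z])-s["tool_pos"])*1000
    print("t",round(s["time"],2),"pos",s["tool_pos"].round(4),"turn",np.degrees(Rot.from_matrix(R.T@T).as_rotvec()).round(2),"shift before",(R.T@d).round(1),"after",(T.T@d).round(1),"w mm",round(85*s["gripper_width"],2),"F",s["wrist_force"].round(1),"q",s["joint_pos"].round(2))
E
R='{"grip":1,"delta_pos":[0,0,0],"rotation":[0,0,7.1]}'
python3 -m creep '[{"grip":1,"delta_pos":[0,0,0],"rotation":[0,0,7]},{"grip":1,"delta_pos":[0,0,0],"rotation":[0,0,7.1]},{"grip":1,"delta_pos":[0,0,0],"rotation":[0,0,7.1]},{"grip":1,"delta_pos":[0,0,0],"rotation":[0,0,7.1]},{"grip":1,"delta_pos":[0,0,0],"rotation":[0,0,7.1]}]'
python3 -m creep '[{"grip":1,"delta_pos":[0,0,0],"rotation":[0,0,7.1]},{"grip":1,"delta_pos":[0,0,0],"rotation":[0,0,7.1]},{"grip":1,"delta_pos":[0,0,0],"rotation":[0,0,7.1]},{"grip":1,"delta_pos":[0,0,0],"rotation":[0,0,7.1]},{"grip":1,"delta_pos":[0,0,0],"rotation":[0,0,7.1]}]'
python3 -m creep '[{"grip":1,"delta_pos":[0,0,0],"rotation":[0,0,6.8]},{"grip":1,"delta_pos":[0,0,0],"rotation":[0,0,0]}]'
python3 -c "from h import *;to(.511,.2055,.231,-4.4)"
```

```text
time: 0.52
tool_pos: [0.1928, 0.6464, 0.2305]
tcp_rot: [1.386, 2.819, -0.002]
wrist_force: [-0.5, 0.3, 0.1]
gripper_width: 0.997
finger_force: 0.0
time: 0.93
tool_pos: [0.1928, 0.6464, 0.2305]
tcp_rot: [2.179, 2.262, -0.002]
wrist_force: [1.0, 0.3, -0.5]
gripper_width: 1.0
finger_force: 0.0
time: 1.1
tool_pos: [0.1928, 0.6465, 0.2305]
tcp_rot: [2.306, 2.133, -0.002]
wrist_force: [-0.2, 0.5, 0.0]
gripper_width: 1.002
finger_force: 0.0
t 1.1 pos [0.1928 0.6465 0.2305] turn [-0.02  0.07 -0.07] shift before [-4.148e+02  3.517e+02 -1.000e-01] after [-415.2  351.1   -0.5] w mm 85.16 F [-0.2  0.5  0. ] q [1.24 0.26 1.6  0.   1.27 1.32]
```

```bash
python3 -m creep '[{"grip":1,"delta_pos":[-27.7,23.4,0],"rotation":[0,0,0]},{"grip":1,"delta_pos":[-27.7,23.4,0],"rotation":[0,0,0]},{"grip":1,"delta_pos":[-27.7,23.4,0],"rotation":[0,0,0]},{"grip":1,"delta_pos":[-27.7,23.4,0],"rotation":[0,0,0]},{"grip":1,"delta_pos":[-27.7,23.4,0],"rotation":[0,0,0]}]'|head -2
python3 -m creep '[{"grip":1,"delta_pos":[-27.7,23.4,0],"rotation":[0,0,0]},{"grip":1,"delta_pos":[-27.7,23.4,0],"rotation":[0,0,0]},{"grip":1,"delta_pos":[-27.7,23.4,0],"rotation":[0,0,0]},{"grip":1,"delta_pos":[-27.7,23.4,0],"rotation":[0,0,0]},{"grip":1,"delta_pos":[-27.7,23.4,0],"rotation":[0,0,0]}]'|head -2
python3 -m creep '[{"grip":1,"delta_pos":[-27.7,23.4,0],"rotation":[0,0,0]},{"grip":1,"delta_pos":[-27.7,23.4,0],"rotation":[0,0,0]},{"grip":1,"delta_pos":[-27.7,23.4,0],"rotation":[0,0,0]},{"grip":1,"delta_pos":[-27.7,23.4,0],"rotation":[0,0,0]},{"grip":1,"delta_pos":[-27.7,23.4,0],"rotation":[0,0,0]}]'|head -2
python3 -m creep '[{"grip":1,"delta_pos":[0,0,0],"rotation":[0,0,0]}]'
python3 -c "from h import *;to(.511,.2055,.035,-4.4)"
```

```text
time: 1.52
tool_pos: [0.2996, 0.4984, 0.2308]
time: 1.93
tool_pos: [0.406, 0.3514, 0.2311]
time: 2.35
tool_pos: [0.5123, 0.2045, 0.2311]
time: 2.43
tool_pos: [0.5148, 0.2012, 0.2312]
tcp_rot: [2.302, 2.133, -0.001]
wrist_force: [-0.2, 0.8, 0.2]
gripper_width: 0.998
finger_force: 0.0
t 2.43 pos [0.5148 0.2012 0.2312] turn [0.12 0.15 0.03] shift before [  4.5  -4.5 196.1] after [  4.   -4.1 196.2] w mm 84.8 F [-0.2  0.8  0.2] q [ 0.33  0.03  1.87 -0.    1.24  0.41]
```

```bash
python3 -m creep '[{"grip":1,"delta_pos":[0,0,30],"rotation":[0,0,0]},{"grip":1,"delta_pos":[0,0,40],"rotation":[0,0,0]},{"grip":1,"delta_pos":[0,0,30],"rotation":[0,0,0]},{"grip":1,"delta_pos":[0,0,0],"rotation":[0,0,0]},{"grip":1,"delta_pos":[0,0,0],"rotation":[0,0,0]}]'
python3 -c "from h import *;to(.511,.2055,.035,-4.4)"
```

```text
time: 2.85
tool_pos: [0.5096, 0.2057, 0.1293]
tcp_rot: [-2.299, -2.137, 0.008]
wrist_force: [-0.3, -0.2, 0.3]
gripper_width: 0.997
finger_force: 0.0
t 2.85 pos [0.5096 0.2057 0.1293] turn [-0.29  0.12  0.21] shift before [ 0.1  1.9 94.3] after [-0.1  1.4 94.3] w mm 84.78 F [-0.3 -0.2  0.3] q [0.34 0.12 1.97 0.   1.05 0.41]
```

```bash
python3 -m creep '[{"grip":1,"delta_pos":[0,0.7,30],"rotation":[0,0,0]},{"grip":1,"delta_pos":[0,0.7,30],"rotation":[0,0,0]},{"grip":1,"delta_pos":[0,0,22],"rotation":[0,0,0]},{"grip":1,"delta_pos":[0,0,12],"rotation":[0,0,0]},{"grip":1,"delta_pos":[0,0,0],"rotation":[0,0,0]}]'|tail -3
python3 -c "from h import *;to(.511,.2055,.035,-4.4)"
python3 -m creep '[{"grip":-1,"delta_pos":[0,0,0],"rotation":[0,0,0]},{"grip":-1,"delta_pos":[0,0,0],"rotation":[0,0,0]},{"grip":-1,"delta_pos":[0,0,0],"rotation":[0,0,0]},{"grip":-1,"delta_pos":[0,0,0],"rotation":[0,0,0]},{"grip":-1,"delta_pos":[0,0,0],"rotation":[0,0,0]}]'
python3 -m creep '[{"grip":-1,"delta_pos":[0,0,0],"rotation":[0,0,0]},{"grip":-1,"delta_pos":[0,0,0],"rotation":[0,0,0]},{"grip":-1,"delta_pos":[0,0,0],"rotation":[0,0,0]},{"grip":-1,"delta_pos":[0,0,0],"rotation":[0,0,0]},{"grip":-1,"delta_pos":[0,0,0],"rotation":[0,0,0]}]'
python3 -c "from h import *;to(.511,.2055,.035,-4.4)"
```

```text
wrist_force: [0.6, 0.1, -0.4]
gripper_width: 0.996
finger_force: 0.0
t 3.27 pos [0.5124 0.2061 0.0366] turn [-0.11  0.05  0.17] shift before [-0.8 -1.4  1.6] after [-0.8 -1.4  1.6] w mm 84.63 F [ 0.6  0.1 -0.4] q [0.34 0.24 2.03 0.   0.87 0.41]
time: 3.68
tool_pos: [0.5141, 0.2064, 0.0386]
tcp_rot: [2.303, 2.136, 0.003]
wrist_force: [0.3, -0.7, -1.2]
gripper_width: 0.298
finger_force: 0.0
time: 4.1
tool_pos: [0.5136, 0.2063, 0.0381]
tcp_rot: [2.303, 2.136, 0.001]
wrist_force: [-1.8, -0.7, 5.5]
gripper_width: 0.141
finger_force: 59.9
t 4.1 pos [0.5136 0.2063 0.0381] turn [ 0.05 -0.02  0.1 ] shift before [-1.  -2.6  3.1] after [-1.  -2.6  3.1] w mm 12.02 F [-1.8 -0.7  5.5] q [0.34 0.23 2.03 0.   0.87 0.41]
```

The reading is 12.0 mm (±1), which fits 13 mm. I check it against the neighbour that looks thin.

```bash
python3 -m creep '[{"grip":1,"delta_pos":[0,0,0],"rotation":[0,0,0]},{"grip":1,"delta_pos":[0,0,0],"rotation":[0,0,0]},{"grip":1,"delta_pos":[0,0,0],"rotation":[0,0,0]},{"grip":1,"delta_pos":[0,0,0],"rotation":[0,0,0]},{"grip":1,"delta_pos":[0,0,0],"rotation":[0,0,0]}]'|tail -2
python3 -m creep '[{"grip":1,"delta_pos":[0,0,-20],"rotation":[0,0,0]},{"grip":1,"delta_pos":[0,0,-30],"rotation":[0,0,0]},{"grip":1,"delta_pos":[-32,-1,-10],"rotation":[0,0,0]},{"grip":1,"delta_pos":[-32,-1,0],"rotation":[0,0,0]},{"grip":1,"delta_pos":[0,0,0],"rotation":[0,0,0]}]'|head -2
python3 -m creep '[{"grip":1,"delta_pos":[0,0,0],"rotation":[0,0,0]},{"grip":1,"delta_pos":[0,0,20],"rotation":[0,0,0]},{"grip":1,"delta_pos":[0,0,30],"rotation":[0,0,0]},{"grip":1,"delta_pos":[0,0,10],"rotation":[0,0,0]},{"grip":1,"delta_pos":[0,0,0],"rotation":[0,0,0]}]'|head -2
python3 -c "from h import *;to(.5055,.143,.035,-4.4)"
python3 -m creep '[{"grip":-1,"delta_pos":[0,0,0],"rotation":[0,0,0]},{"grip":-1,"delta_pos":[0,0,0],"rotation":[0,0,0]},{"grip":-1,"delta_pos":[0,0,0],"rotation":[0,0,0]},{"grip":-1,"delta_pos":[0,0,0],"rotation":[0,0,0]},{"grip":-1,"delta_pos":[0,0,0],"rotation":[0,0,0]}]'|tail -2
python3 -m creep '[{"grip":-1,"delta_pos":[0,0,0],"rotation":[0,0,0]},{"grip":-1,"delta_pos":[0,0,0],"rotation":[0,0,0]},{"grip":-1,"delta_pos":[0,0,0],"rotation":[0,0,0]},{"grip":-1,"delta_pos":[0,0,0],"rotation":[0,0,0]},{"grip":-1,"delta_pos":[0,0,0],"rotation":[0,0,0]}]'
python3 -c "from h import *;to(.5055,.143,.035,-4.4)"
```

```text
gripper_width: 0.841
finger_force: 0.0
time: 4.93
tool_pos: [0.5062, 0.139, 0.0982]
time: 5.35
tool_pos: [0.5027, 0.1423, 0.0336]
t 5.35 pos [0.5027 0.1423 0.0336] turn [-0.44  0.12  0.13] shift before [ 0.9  2.7 -1.4] after [ 1.   2.7 -1.4] w mm 84.92 F [-0.2  0.2 -1.1] q [0.23 0.19 2.09 0.   0.86 0.3 ]
gripper_width: 0.291
finger_force: 0.0
time: 6.18
tool_pos: [0.507, 0.1425, 0.0381]
tcp_rot: [2.303, 2.136, 0.002]
wrist_force: [-0.8, -0.3, 5.8]
gripper_width: 0.111
finger_force: 59.4
t 6.18 pos [0.507  0.1425 0.0381] turn [ 0.07 -0.02  0.09] shift before [ 0.4 -1.5  3.1] after [ 0.4 -1.5  3.1] w mm 9.45 F [-0.8 -0.3  5.8] q [ 0.23  0.19  2.09 -0.    0.86  0.3 ]
```

The neighbour reads 9.45 mm, 2.6 mm less, so it is the 10.5 mm plate and the middle one is the 13 mm. I go back and grasp the middle one.

```bash
python3 -m creep '[{"grip":1,"delta_pos":[0,0,0],"rotation":[0,0,0]},{"grip":1,"delta_pos":[0,0,0],"rotation":[0,0,0]},{"grip":1,"delta_pos":[0,0,0],"rotation":[0,0,0]},{"grip":1,"delta_pos":[0,0,0],"rotation":[0,0,0]},{"grip":1,"delta_pos":[0,0,0],"rotation":[0,0,0]}]'|tail -2
python3 -m creep '[{"grip":1,"delta_pos":[0,0,-20],"rotation":[0,0,0]},{"grip":1,"delta_pos":[0,0,-30],"rotation":[0,0,0]},{"grip":1,"delta_pos":[32,1,-10],"rotation":[0,0,0]},{"grip":1,"delta_pos":[32,1,0],"rotation":[0,0,0]},{"grip":1,"delta_pos":[0,0,0],"rotation":[0,0,0]}]'|head -2
python3 -m creep '[{"grip":1,"delta_pos":[0,0,0],"rotation":[0,0,0]},{"grip":1,"delta_pos":[0,0,20],"rotation":[0,0,0]},{"grip":1,"delta_pos":[0,0,30],"rotation":[0,0,0]},{"grip":1,"delta_pos":[0,0,10],"rotation":[0,0,0]},{"grip":1,"delta_pos":[0,0,0],"rotation":[0,0,0]}]'|head -2
python3 -m creep '[{"grip":-1,"delta_pos":[0,0,0],"rotation":[0,0,0]},{"grip":-1,"delta_pos":[0,0,0],"rotation":[0,0,0]},{"grip":-1,"delta_pos":[0,0,0],"rotation":[0,0,0]},{"grip":-1,"delta_pos":[0,0,0],"rotation":[0,0,0]},{"grip":-1,"delta_pos":[0,0,0],"rotation":[0,0,0]}]'|tail -2
python3 -m creep '[{"grip":-1,"delta_pos":[0,0,0],"rotation":[0,0,0]},{"grip":-1,"delta_pos":[0,0,0],"rotation":[0,0,0]},{"grip":-1,"delta_pos":[0,0,0],"rotation":[0,0,0]},{"grip":-1,"delta_pos":[0,0,0],"rotation":[0,0,0]},{"grip":-1,"delta_pos":[0,0,0],"rotation":[0,0,0]}]'
python3 -c "from h import *;to(.511,.2055,.035,-4.4)"
```

```text
gripper_width: 0.814
finger_force: 0.0
time: 7.02
tool_pos: [0.5153, 0.2105, 0.0994]
time: 7.43
tool_pos: [0.509, 0.2039, 0.0332]
gripper_width: 0.302
finger_force: 0.0
time: 8.27
tool_pos: [0.514, 0.2064, 0.0383]
tcp_rot: [2.303, 2.136, 0.002]
wrist_force: [-1.4, -0.5, 5.8]
gripper_width: 0.139
finger_force: 59.1
t 8.27 pos [0.514  0.2064 0.0383] turn [ 0.09 -0.04  0.1 ] shift before [-1.1 -2.9  3.3] after [-1.1 -2.9  3.3] w mm 11.83 F [-1.4 -0.5  5.8] q [ 0.34  0.23  2.03 -0.    0.87  0.41]
```

```bash
python3 -m creep '[{"grip":-1,"delta_pos":[0,0,-10],"rotation":[0,0,0]},{"grip":-1,"delta_pos":[0,0,-20],"rotation":[0,0,0]},{"grip":-1,"delta_pos":[0,0,-30],"rotation":[0,0,0]},{"grip":-1,"delta_pos":[0,0,-30],"rotation":[0,0,0]},{"grip":-1,"delta_pos":[0,0,-20],"rotation":[0,0,0]}]'
python3 -m creep '[{"grip":-1,"delta_pos":[0,0,0],"rotation":[0,0,-5]},{"grip":-1,"delta_pos":[0,0,0],"rotation":[0,0,-5]},{"grip":-1,"delta_pos":[0,0,0],"rotation":[0,0,-5]},{"grip":-1,"delta_pos":[0,0,0],"rotation":[0,0,-4.9]},{"grip":-1,"delta_pos":[0,0,0],"rotation":[0,0,0]}]'
python3 -c "from h import *;to(.5656,-.1473,.145,15.5)"
```

```text
time: 8.68
tool_pos: [0.5135, 0.2063, 0.1499]
tcp_rot: [2.303, 2.136, 0.002]
wrist_force: [0.4, -0.0, 0.0]
gripper_width: 0.137
finger_force: 58.5
time: 9.1
tool_pos: [0.5125, 0.2059, 0.1472]
tcp_rot: [-1.897, -2.504, 0.001]
wrist_force: [-0.4, -0.1, -0.1]
gripper_width: 0.141
finger_force: 58.4
t 9.1 pos [0.5125 0.2059 0.1472] turn [-0.06  0.    0.22] shift before [-354.4  -44.6    2.2] after [-354.5  -43.2    2.2] w mm 11.99 F [-0.4 -0.1 -0.1] q [0.34 0.1  1.96 0.   1.08 0.06]
```

```bash
python3 -m creep '[{"grip":-1,"delta_pos":[-12,-2,0],"rotation":[0,0,0]},{"grip":-1,"delta_pos":[-20,-2,0],"rotation":[0,0,0]},{"grip":-1,"delta_pos":[-26,-3,0],"rotation":[0,0,0]},{"grip":-1,"delta_pos":[-27,-3,0],"rotation":[0,0,0]},{"grip":-1,"delta_pos":[-27,-3,0],"rotation":[0,0,0]}]'|tail -1
python3 -m creep '[{"grip":-1,"delta_pos":[-27,-3,0],"rotation":[0,0,0]},{"grip":-1,"delta_pos":[-27,-4,0],"rotation":[0,0,0]},{"grip":-1,"delta_pos":[-27,-4,0],"rotation":[0,0,0]},{"grip":-1,"delta_pos":[-27,-3,0],"rotation":[0,0,0]},{"grip":-1,"delta_pos":[-27,-3,0],"rotation":[0,0,0]}]'|tail -1
python3 -m creep '[{"grip":-1,"delta_pos":[-27,-3,0],"rotation":[0,0,0]},{"grip":-1,"delta_pos":[-27,-3,0],"rotation":[0,0,0]},{"grip":-1,"delta_pos":[-26,-3,0],"rotation":[0,0,0]},{"grip":-1,"delta_pos":[-18,-2,0],"rotation":[0,0,0]},{"grip":-1,"delta_pos":[-10,-2,0],"rotation":[0,0,0]}]'|tail -1
python3 -m creep '[{"grip":-1,"delta_pos":[0,0,0],"rotation":[0,0,0]},{"grip":-1,"delta_pos":[0,0,0],"rotation":[0,0,0]},{"grip":-1,"delta_pos":[0,0,0],"rotation":[0,0,0]}]'|tail -1
python3 - <<'E'
from h import *;to(.5656,-.1473,.0465,15.5)
from station import grab_frame
t=grab_frame("top");s=grab_frame("side")
I=np.zeros((600,800,3),np.uint8)
I[:570,:400]=cv2.resize(crop(t,270,150,70,100,6),(400,570));I[:400,400:]=cv2.resize(crop(s,225,120,100,100,4),(400,400))
cv2.imwrite("pics/c3.png",I)
# where held plate top would show
E
```

```text
finger_force: 58.4
finger_force: 58.4
finger_force: 58.4
finger_force: 58.4
t 10.6 pos [ 0.5666 -0.1466  0.147 ] turn [-0.03 -0.05  0.07] shift before [ -0.5  -1.1 100.5] after [ -0.4  -1.1 100.5] w mm 11.98 F [ 0.4 -0.3 -0.8] q [-0.3   0.16  1.89  0.    1.09 -0.57]
```

View pics/c3.png

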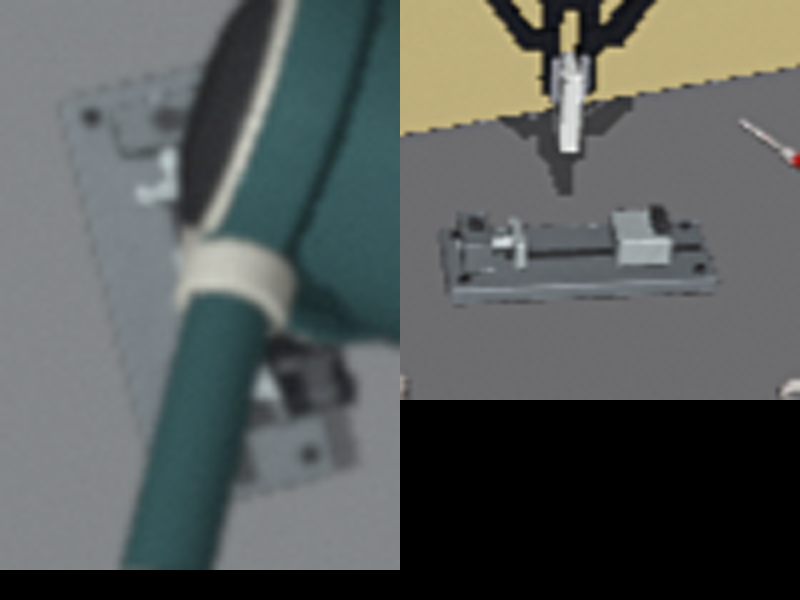

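The side view shows the plate held upright above the gap between jaw and anvil, and the top view is blocked by the arm. I lower it.

```bash
python3 -m creep '[{"grip":-1,"delta_pos":[0,-1,20],"rotation":[0,0,0]},{"grip":-1,"delta_pos":[0,0,30],"rotation":[0,0,0]},{"grip":-1,"delta_pos":[0,0,27],"rotation":[0,0,0]},{"grip":-1,"delta_pos":[0,0,15],"rotation":[0,0,0]},{"grip":-1,"delta_pos":[0,0,0],"rotation":[0,0,0]}]'
python3 -m creep '[{"grip":-1,"delta_pos":[0,0,2],"rotation":[0,0,0]},{"grip":-1,"delta_pos":[0,0,2],"rotation":[0,0,0]},{"grip":-1,"delta_pos":[0,0,0],"rotation":[0,0,0]}]'
python3 -c "from h import *;to(.5656,-.1473,.0465,15.5)"
```

```text
time: 11.12
tool_pos: [0.5624, -0.1454, 0.0509]
tcp_rot: [-1.893, -2.497, 0.004]
wrist_force: [-1.1, 0.5, -0.5]
gripper_width: 0.139
finger_force: 58.5
time: 11.37
tool_pos: [0.5675, -0.1477, 0.0527]
tcp_rot: [1.897, 2.501, 0.001]
wrist_force: [0.4, -0.3, -1.2]
gripper_width: 0.139
finger_force: 58.5
t 11.37 pos [ 0.5675 -0.1477  0.0527] turn [0.13 0.08 0.12] shift before [ 0.9 -1.7  6.2] after [ 0.9 -1.7  6.2] w mm 11.85 F [ 0.4 -0.3 -1.2] q [-0.3   0.27  1.95  0.    0.92 -0.57]
```

```bash
python3 -m creep '[{"grip":-1,"delta_pos":[0,0,2],"rotation":[0,0,0]},{"grip":-1,"delta_pos":[0,0,2],"rotation":[0,0,0]},{"grip":-1,"delta_pos":[0,0,0],"rotation":[0,0,0]},{"grip":-1,"delta_pos":[0,0,0],"rotation":[0,0,0]}]'|sed -n 1,4p
python3 -m creep '[{"grip":-1,"delta_pos":[0,0,1],"rotation":[0,0,0]},{"grip":-1,"delta_pos":[0,0,0],"rotation":[0,0,0]},{"grip":-1,"delta_pos":[0,0,0],"rotation":[0,0,0]}]'|sed -n 1,4p
python3 -m creep '[{"grip":-1,"delta_pos":[0,0,1],"rotation":[0,0,0]},{"grip":-1,"delta_pos":[0,0,0],"rotation":[0,0,0]},{"grip":-1,"delta_pos":[0,0,0],"rotation":[0,0,0]}]'|sed -n 1,4p
```

```text
time: 11.7
tool_pos: [0.5663, -0.1478, 0.0476]
tcp_rot: [1.899, 2.502, 0.0]
wrist_force: [0.1, 0.5, -0.8]
time: 11.95
tool_pos: [0.5662, -0.1478, 0.0463]
tcp_rot: [1.9, 2.502, 0.0]
wrist_force: [0.3, 0.5, -1.2]
time: 12.2
tool_pos: [0.5663, -0.1478, 0.0463]
tcp_rot: [1.899, 2.502, -0.0]
wrist_force: [-2.0, -0.3, 4.6]
```

Contact felt at z = 0.0463, exactly where expected. I release, go up, and look.

```bash
python3 -m creep '[{"grip":-0.6,"delta_pos":[0,0,0],"rotation":[0,0,0]},{"grip":-0.4,"delta_pos":[0,0,0],"rotation":[0,0,0]},{"grip":-0.2,"delta_pos":[0,0,0],"rotation":[0,0,0]},{"grip":-0.2,"delta_pos":[0,0,0],"rotation":[0,0,0]},{"grip":-0.2,"delta_pos":[0,0,0],"rotation":[0,0,0]}]'
python3 -m creep '[{"grip":-0.2,"delta_pos":[0,0,-8],"rotation":[0,0,0]},{"grip":-0.2,"delta_pos":[0,0,-15],"rotation":[0,0,0]},{"grip":-0.2,"delta_pos":[0,0,-20],"rotation":[0,0,0]},{"grip":-0.2,"delta_pos":[0,0,-20],"rotation":[0,0,0]},{"grip":-0.2,"delta_pos":[0,0,-10],"rotation":[0,0,0]}]'
python3 - <<'E'
from h import *
from station import grab_frame
s=grab_frame("side")
cv2.imwrite("pics/c4.png",crop(s,225,120,100,100,5))
E
```

```text
time: 12.62
tool_pos: [0.5661, -0.1476, 0.0451]
tcp_rot: [-1.899, -2.502, 0.0]
wrist_force: [0.5, 0.6, -0.4]
gripper_width: 0.401
finger_force: 0.0
time: 13.03
tool_pos: [0.5678, -0.1481, 0.1215]
tcp_rot: [1.897, 2.499, 0.002]
wrist_force: [0.5, 0.5, 0.3]
gripper_width: 0.398
finger_force: 0.0
```

View pics/c4.png

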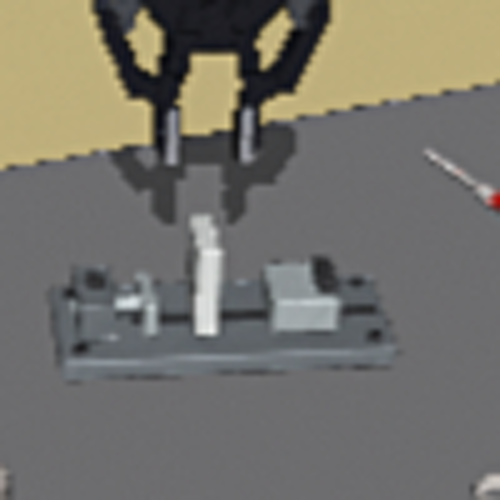

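The plate stands upright in the gap, next to nothing else. Before going behind the jaw I check how far the dial-gauge stand extends.

Run:
```python
from h import *; import pickle
f=pickle.load(open("top.pkl","rb"))
v,u=np.mgrid[295:384,290:400]
P=[]
for a,b in zip(u.ravel(),v.ravel()):
    d=f["depth"][b,a]
    if d>0: P.append(f["R"].T@(np.array([*ray(f,a,b),1])*d-f["t"]))
P=np.array(P);P=P[P[:,2]>.02]
for lo in(.02,.08,.14,.2):
    q=P[P[:,2]>lo]; print(lo,len(q),q.min(0).round(3) if len(q) else"",q.max(0).round(3) if len(q) else "")
to(.4625,-.1759,.12,15.5)
```

```text
0.02 2835 [ 0.147 -0.333  0.02 ] [ 0.28  -0.158  0.216]
0.08 1441 [ 0.168 -0.333  0.095] [ 0.257 -0.181  0.216]
0.14 969 [ 0.168 -0.326  0.14 ] [ 0.252 -0.181  0.216]
0.2 156 [ 0.199 -0.287  0.2  ] [ 0.24  -0.203  0.216]
t 13.08 pos [ 0.5688 -0.1485  0.1229] turn [0.32 0.21 0.1 ] shift before [   2.2 -109.8    2.3] after [   2.  -109.8    2.9] w mm 33.91 F [ 0.2 -0.2  1.2] q [-0.3   0.19  1.91 -0.    1.04 -0.57]
```

```bash
python3 -m creep '[{"grip":-1,"delta_pos":[0.5,-20,0],"rotation":[0,0,0]},{"grip":-1,"delta_pos":[0.5,-35,0],"rotation":[0,0,0]},{"grip":-1,"delta_pos":[0.5,-35,0],"rotation":[0,0,0]},{"grip":-1,"delta_pos":[0.5,-20,0],"rotation":[0,0,0]},{"grip":-1,"delta_pos":[0,0,0],"rotation":[0,0,0]}]'|head -2
python3 -m creep '[{"grip":-1,"delta_pos":[0,0,0],"rotation":[0,0,0]},{"grip":-1,"delta_pos":[0,0,0],"rotation":[0,0,0]},{"grip":-1,"delta_pos":[0,0,0],"rotation":[0,0,0]}]'
python3 -c "from h import *;to(.4625,-.1759,.022,15.5)"
```

```text
time: 13.5
tool_pos: [0.4549, -0.1751, 0.1167]
time: 13.75
tool_pos: [0.4609, -0.1754, 0.1185]
tcp_rot: [1.898, 2.502, 0.001]
wrist_force: [-0.2, 0.5, -0.4]
gripper_width: 0.005
finger_force: 0.0
t 13.75 pos [ 0.4609 -0.1754  0.1185] turn [0.05 0.03 0.12] shift before [-0.9  1.3 96.5] after [-1.   1.4 96.5] w mm 0.4 F [-0.2  0.5 -0.4] q [-0.41  0.02  2.1   0.    1.02 -0.69]
```

```bash
python3 -m creep '[{"grip":-1,"delta_pos":[-0.5,0,20],"rotation":[0,0,0]},{"grip":-1,"delta_pos":[-0.5,0,35],"rotation":[0,0,0]},{"grip":-1,"delta_pos":[0,0,28],"rotation":[0,0,0]},{"grip":-1,"delta_pos":[0,0,10],"rotation":[0,0,0]},{"grip":-1,"delta_pos":[0,0,2],"rotation":[0,0,0]}]'|head -2
python3 -m creep '[{"grip":-1,"delta_pos":[0,0,0],"rotation":[0,0,0]},{"grip":-1,"delta_pos":[0,2,0],"rotation":[0,0,0]},{"grip":-1,"delta_pos":[0,2,0],"rotation":[0,0,0]},{"grip":-1,"delta_pos":[0,2,0],"rotation":[0,0,0]},{"grip":-1,"delta_pos":[0,0,0],"rotation":[0,0,0]}]'
cat >> h.py <<'E'
def fx():
    from station import ctrl
    s=ctrl.sense(); a=np.radians(15.5); e=np.array([np.cos(a),np.sin(a)]); n=np.array([-e[1],e[0]]); d=s["tool_pos"][:2]-[.554,-.1505]
    print("t",round(s["time"],2),"fix xy mm",(1000*np.array([d@e,d@n])).round(1),"z",round(1000*s["tool_pos"][2],1),"Fx",round(-s["wrist_force"][:2]@e,1),"Fn",round(-s["wrist_force"][:2]@n,1),"Fz",round(s["wrist_force"][2],1))
E
python3 -c "from h import *;fx()"
```

```text
time: 14.17
tool_pos: [0.4583, -0.175, 0.0205]
time: 14.58
tool_pos: [0.4675, -0.1752, 0.0248]
tcp_rot: [1.897, 2.5, 0.001]
wrist_force: [-0.5, 0.6, 0.5]
gripper_width: 0.0
finger_force: 0.0
t 14.58 fix xy mm [-90.   -0.7] z 24.8 Fx 0.3 Fn -0.7 Fz 0.5
```

```bash
for i in 1; do :; done
python3 -m creep '[{"grip":-1,"delta_pos":[0,2,0],"rotation":[0,0,0]},{"grip":-1,"delta_pos":[0,2,0],"rotation":[0,0,0]},{"grip":-1,"delta_pos":[0,2,0],"rotation":[0,0,0]},{"grip":-1,"delta_pos":[0,2,0],"rotation":[0,0,0]},{"grip":-1,"delta_pos":[0,0,0],"rotation":[0,0,0]}]'>/dev/null
python3 -c "from h import *;fx()"
python3 -m creep '[{"grip":-1,"delta_pos":[0,1,0],"rotation":[0,0,0]},{"grip":-1,"delta_pos":[0,1,0],"rotation":[0,0,0]},{"grip":-1,"delta_pos":[0,1,0],"rotation":[0,0,0]},{"grip":-1,"delta_pos":[0,1,0],"rotation":[0,0,0]},{"grip":-1,"delta_pos":[0,1,0],"rotation":[0,0,0]}]'>/dev/null
python3 -c "from h import *;fx()"
python3 -m creep '[{"grip":-1,"delta_pos":[0,1,0],"rotation":[0,0,0]},{"grip":-1,"delta_pos":[0,1,0],"rotation":[0,0,0]},{"grip":-1,"delta_pos":[0,1,0],"rotation":[0,0,0]},{"grip":-1,"delta_pos":[0,1,0],"rotation":[0,0,0]},{"grip":-1,"delta_pos":[0,1,0],"rotation":[0,0,0]}]'>/dev/null
python3 -c "from h import *;fx()"
```

```text
t 15.0 fix xy mm [-83.1   0.2] z 23.4 Fx 0.8 Fn 0.4 Fz -0.4
t 15.42 fix xy mm [-80.4   0.4] z 23.1 Fx 9.3 Fn 1.7 Fz 6.7
t 15.83 fix xy mm [-76.5   0.4] z 23.1 Fx 10.8 Fn 2.2 Fz 8.2
```

Jaw contact at fixture x ≈ -81, as predicted. It now moves under about 11 N.

```bash
python3 -m creep '[{"grip":-1,"delta_pos":[0,2,0],"rotation":[0,0,0]},{"grip":-1,"delta_pos":[0,2,0],"rotation":[0,0,0]},{"grip":-1,"delta_pos":[0,2,0],"rotation":[0,0,0]},{"grip":-1,"delta_pos":[0,2,0],"rotation":[0,0,0]},{"grip":-1,"delta_pos":[0,2,0],"rotation":[0,0,0]}]'>/dev/null
python3 -c "from h import *;fx()"
python3 -m creep '[{"grip":-1,"delta_pos":[0,2,0],"rotation":[0,0,0]},{"grip":-1,"delta_pos":[0,2,0],"rotation":[0,0,0]},{"grip":-1,"delta_pos":[0,2,0],"rotation":[0,0,0]},{"grip":-1,"delta_pos":[0,2,0],"rotation":[0,0,0]},{"grip":-1,"delta_pos":[0,1,0],"rotation":[0,0,0]}]'>/dev/null
python3 -c "from h import *;fx()"
python3 -m creep '[{"grip":-1,"delta_pos":[0,1,0],"rotation":[0,0,0]},{"grip":-1,"delta_pos":[0,1,0],"rotation":[0,0,0]},{"grip":-1,"delta_pos":[0,1,0],"rotation":[0,0,0]},{"grip":-1,"delta_pos":[0,1,0],"rotation":[0,0,0]},{"grip":-1,"delta_pos":[0,1,0],"rotation":[0,0,0]}]'>/dev/null
python3 -c "from h import *;fx()"
python3 -m creep '[{"grip":-1,"delta_pos":[0,1,0],"rotation":[0,0,0]},{"grip":-1,"delta_pos":[0,1,0],"rotation":[0,0,0]},{"grip":-1,"delta_pos":[0,1,0],"rotation":[0,0,0]},{"grip":-1,"delta_pos":[0,1,0],"rotation":[0,0,0]},{"grip":-1,"delta_pos":[0,1,0],"rotation":[0,0,0]}]'>/dev/null
python3 -c "from h import *;fx()"
```

```text
t 16.25 fix xy mm [-66.6   0.4] z 23.1 Fx 11.8 Fn 1.4 Fz 8.1
t 16.67 fix xy mm [-57.5   0.3] z 23.1 Fx 11.1 Fn 2.7 Fz 8.0
t 17.08 fix xy mm [-52.7   0.3] z 23.1 Fx 11.0 Fn 3.0 Fz 7.9
t 17.5 fix xy mm [-47.7   0.3] z 23.1 Fx 11.0 Fn 2.1 Fz 7.3
```

```bash
python3 -m creep '[{"grip":-1,"delta_pos":[0,1,0],"rotation":[0,0,0]},{"grip":-1,"delta_pos":[0,1,0],"rotation":[0,0,0]},{"grip":-1,"delta_pos":[0,1,0],"rotation":[0,0,0]},{"grip":-1,"delta_pos":[0,1,0],"rotation":[0,0,0]},{"grip":-1,"delta_pos":[0,1,0],"rotation":[0,0,0]}]'>/dev/null
python3 -c "from h import *;fx()"
python3 -m creep '[{"grip":-1,"delta_pos":[0,1,0],"rotation":[0,0,0]},{"grip":-1,"delta_pos":[0,1,0],"rotation":[0,0,0]},{"grip":-1,"delta_pos":[0,1,0],"rotation":[0,0,0]},{"grip":-1,"delta_pos":[0,1,0],"rotation":[0,0,0]},{"grip":-1,"delta_pos":[0,1,0],"rotation":[0,0,0]}]'>/dev/null
python3 -c "from h import *;fx()"
python3 -m creep '[{"grip":-1,"delta_pos":[0,0.8,0],"rotation":[0,0,0]},{"grip":-1,"delta_pos":[0,0.8,0],"rotation":[0,0,0]},{"grip":-1,"delta_pos":[0,0.8,0],"rotation":[0,0,0]},{"grip":-1,"delta_pos":[0,0.8,0],"rotation":[0,0,0]},{"grip":-1,"delta_pos":[0,0.8,0],"rotation":[0,0,0]}]'>/dev/null
python3 -c "from h import *;fx()"
```

```text
t 17.92 fix xy mm [-42.9   0.3] z 23.1 Fx 12.3 Fn 3.0 Fz 8.1
t 18.33 fix xy mm [-38.    0.3] z 23.1 Fx 11.2 Fn 2.9 Fz 8.4
t 18.75 fix xy mm [-34.    0.2] z 23.1 Fx 11.9 Fn 2.7 Fz 7.3
```

Run:
```python
from h import *
from station import grab_frame
s=grab_frame("side"); t=grab_frame("top")
cv2.imwrite("pics/c5.png",np.hstack([crop(s,232,150,80,60,5),crop(t,270,150,70,75,4)]))if 0 else cv2.imwrite("pics/c5.png",crop(s,232,140,80,70,6))
```

```text
(no output)
```

View pics/c5.png

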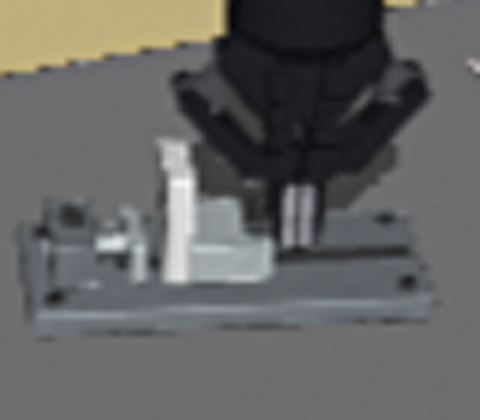

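The plate is upright against the jaw, with about 9 mm left to the anvil. I go on slowly, reading often.

```bash
python3 -m creep '[{"grip":-1,"delta_pos":[0,0.8,0],"rotation":[0,0,0]},{"grip":-1,"delta_pos":[0,0.8,0],"rotation":[0,0,0]},{"grip":-1,"delta_pos":[0,0.8,0],"rotation":[0,0,0]},{"grip":-1,"delta_pos":[0,0.8,0],"rotation":[0,0,0]},{"grip":-1,"delta_pos":[0,0.8,0],"rotation":[0,0,0]}]'>/dev/null
python3 -c "from h import *;fx()"
python3 -m creep '[{"grip":-1,"delta_pos":[0,0.5,0],"rotation":[0,0,0]},{"grip":-1,"delta_pos":[0,0.5,0],"rotation":[0,0,0]}]'>/dev/null
python3 -c "from h import *;fx()"
python3 -m creep '[{"grip":-1,"delta_pos":[0,0.5,0],"rotation":[0,0,0]},{"grip":-1,"delta_pos":[0,0.5,0],"rotation":[0,0,0]}]'>/dev/null
python3 -c "from h import *;fx()"
python3 -m creep '[{"grip":-1,"delta_pos":[0,0.5,0],"rotation":[0,0,0]},{"grip":-1,"delta_pos":[0,0.5,0],"rotation":[0,0,0]}]'>/dev/null
python3 -c "from h import *;fx()"
python3 -m creep '[{"grip":-1,"delta_pos":[0,0.5,0],"rotation":[0,0,0]},{"grip":-1,"delta_pos":[0,0.5,0],"rotation":[0,0,0]}]'>/dev/null
python3 -c "from h import *;fx()"
```

```text
t 19.27 fix xy mm [-29.9   0.2] z 23.1 Fx 11.1 Fn 2.2 Fz 6.8
t 19.43 fix xy mm [-28.9   0.2] z 23.1 Fx 12.1 Fn 3.3 Fz 9.6
t 19.6 fix xy mm [-28.    0.2] z 23.1 Fx 11.9 Fn 3.0 Fz 7.9
t 19.77 fix xy mm [-27.    0.2] z 23.1 Fx 13.0 Fn 3.9 Fz 8.9
t 19.93 fix xy mm [-26.    0.2] z 23.1 Fx 11.9 Fn 2.5 Fz 7.6
```

```bash
python3 -m creep '[{"grip":-1,"delta_pos":[0,0.5,0],"rotation":[0,0,0]},{"grip":-1,"delta_pos":[0,0.5,0],"rotation":[0,0,0]}]'>/dev/null
python3 -c "from h import *;fx()"
python3 -m creep '[{"grip":-1,"delta_pos":[0,0.5,0],"rotation":[0,0,0]},{"grip":-1,"delta_pos":[0,0.5,0],"rotation":[0,0,0]}]'>/dev/null
python3 -c "from h import *;fx()"
python3 -m creep '[{"grip":-1,"delta_pos":[0,0.5,0],"rotation":[0,0,0]},{"grip":-1,"delta_pos":[0,0.5,0],"rotation":[0,0,0]}]'>/dev/null
python3 -c "from h import *;fx()"
python3 -m creep '[{"grip":-1,"delta_pos":[0,0.5,0],"rotation":[0,0,0]},{"grip":-1,"delta_pos":[0,0.5,0],"rotation":[0,0,0]}]'>/dev/null
python3 -c "from h import *;fx()"
```

```text
t 20.1 fix xy mm [-25.    0.2] z 23.1 Fx 10.9 Fn 2.4 Fz 8.2
t 20.27 fix xy mm [-24.2   0.2] z 23.1 Fx 14.1 Fn 3.3 Fz 9.1
t 20.43 fix xy mm [-23.6   0.2] z 23.1 Fx 14.1 Fn 2.1 Fz 9.1
t 20.6 fix xy mm [-23.    0.2] z 23.1 Fx 15.4 Fn 3.0 Fz 9.7
```

Anvil contact felt near x = -24.8, matching the vision estimate. The target is about -20.8, at about 18 N.

```bash
python3 -m creep '[{"grip":-1,"delta_pos":[0,0.5,0],"rotation":[0,0,0]},{"grip":-1,"delta_pos":[0,0.5,0],"rotation":[0,0,0]}]'>/dev/null
python3 -c "from h import *;fx()"
python3 -m creep '[{"grip":-1,"delta_pos":[0,0.5,0],"rotation":[0,0,0]},{"grip":-1,"delta_pos":[0,0.5,0],"rotation":[0,0,0]}]'>/dev/null
python3 -c "from h import *;fx()"
python3 -m creep '[{"grip":-1,"delta_pos":[0,0,0],"rotation":[0,0,0]}]'>/dev/null
python3 -c "from h import *;fx()"
python3 -m creep '[{"grip":-1,"delta_pos":[0,0,0],"rotation":[0,0,0]}]'>/dev/null
python3 -c "from h import *;fx()"
```

```text
t 20.77 fix xy mm [-22.3   0.2] z 23.1 Fx 15.7 Fn 3.6 Fz 11.9
t 20.93 fix xy mm [-21.6   0.2] z 23.1 Fx 16.3 Fn 3.3 Fz 12.6
t 21.02 fix xy mm [-21.5   0.2] z 23.1 Fx 16.5 Fn 2.6 Fz 12.6
t 21.1 fix xy mm [-21.6   0.2] z 23.1 Fx 16.3 Fn 3.4 Fz 13.1
```

```bash
python3 -m creep '[{"grip":-1,"delta_pos":[0,0.5,0],"rotation":[0,0,0]},{"grip":-1,"delta_pos":[0,0.5,0],"rotation":[0,0,0]},{"grip":-1,"delta_pos":[0,0,0],"rotation":[0,0,0]}]'>/dev/null
python3 -c "from h import *;fx()"
python3 -m creep '[{"grip":-1,"delta_pos":[0,-2,0],"rotation":[0,0,0]},{"grip":-1,"delta_pos":[0,-4,0],"rotation":[0,0,0]},{"grip":-1,"delta_pos":[0,-8,0],"rotation":[0,0,0]},{"grip":-1,"delta_pos":[0,-12,0],"rotation":[0,0,0]},{"grip":-1,"delta_pos":[0,-4,0],"rotation":[0,0,0]}]'>/dev/null
python3 -m creep '[{"grip":-1,"delta_pos":[0,0,0],"rotation":[0,0,0]},{"grip":-1,"delta_pos":[0,0,-25],"rotation":[0,0,0]},{"grip":-1,"delta_pos":[0,0,-40],"rotation":[0,0,0]},{"grip":-1,"delta_pos":[0,0,-40],"rotation":[0,0,0]},{"grip":-1,"delta_pos":[0,0,-20],"rotation":[0,0,0]}]'>/dev/null
python3 -m creep '[{"grip":-1,"delta_pos":[0,0,0],"rotation":[0,0,0]},{"grip":-1,"delta_pos":[0,0,0],"rotation":[0,0,0]}]'>/dev/null
python3 - <<'E'
from h import *
from station import grab_frame
fx()
s=grab_frame("side")
a=crop(s,232,140,80,70,5); b=crop(s,225,215,90,90,4)
I=np.zeros((360,770,3),np.uint8);I[:350,:400]=a;I[:,405:765]=b
cv2.imwrite("pics/c6.png",I)
E
```

```text
t 21.35 fix xy mm [-20.9   0.2] z 23.1 Fx 17.8 Fn 3.7 Fz 13.0
t 22.35 fix xy mm [-44.1  -0.4] z 150.4 Fx -0.5 Fn -0.6 Fz -0.3
```

View pics/c6.png

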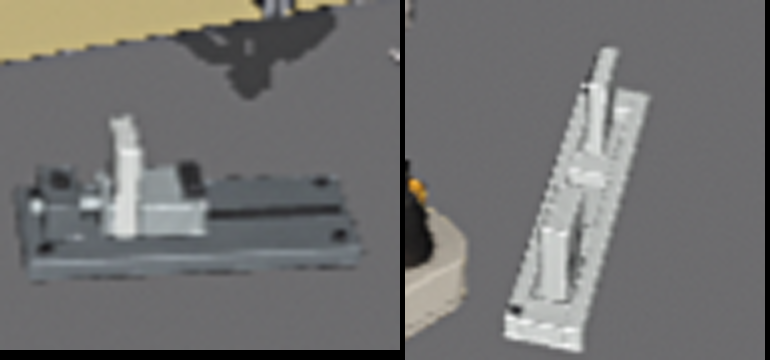

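The plate stands upright, clamped between jaw and anvil. The other two plates stand in their pockets, and the arm is clear.

```bash
python3 -c "from station import order;print(order.sign_off())"
```

```text
the job is handed in; nothing more can be done
None
```

I clamped the 13 mm plate (the middle one in the rack) upright in the fixture, with the anvil pressed back an estimated 4 mm, left the other two plates standing in their pockets, and handed the job in at about 22 s; no verdict was returned.

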